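# Index the staining carousel and load a slide rack

### The job

Load the hanging slide rack into the staining carousel. Turn the carousel slowly by its hand knob, click by click, until the one empty dish has clicked home in the open gap of the clear cover; then lift the rack up and off the drip hook and lower it gently into that dish, so that it stands upright on the dish floor, and let go. Do not drop the rack, and leave the bottle and the white jar standing where they are.

Things in the scene. Friction and masses are not known exactly. Their poses are not given: they have to be found in the camera images.
- carousel_base: fixed grey base of the staining carousel, a disc of 264 mm diameter and 14 mm height; origin on the turning axis at table height, z up. Its -x direction points to the open gap of the cover. At its rear (+x, 124 to 158 mm from the axis, up to 31 mm high) sits the spring plunger that makes the clicks.
- cover (a point): point on the turning axis level with the top of the clear plastic cover, 114 mm above the table. The cover is a flat fixed plate, 3 mm thick, outer radius 130 mm, with a hole of radius 31 mm round the knob's shaft, on four thin pillars with cap nuts up to 122 mm high. It closes five of the six dish places; the open gap is a sector of 34 degrees each side of the base's -x.
- carousel (a joint): angle of the carousel (deck and dishes) in rad, positive counter-clockwise from above; it turns either way, two turns at least. Stops lie at whole multiples of pi/3 (60 degrees); at 0 or any whole turn the empty dish is in the gap. It starts at 1.9 to 4.4, perhaps between two stops. Between stops it turns with a light drag (0.05 to 0.15 N m) and stays where it is left.
- plunger_tip (a point): fixed point at the spring plunger on the base's rear. Its sprung ball climbs a ramp on the deck's rim (13 to 5 degrees before a stop) and drops into a notch: within 4 degrees of a stop the carousel holds itself home. Left on a ramp it slides back out. About 0.2 N m carries it up the ramp, with a felt drop in load at the click; 0.4 to 0.5 N m carries it out of a notch.
- knob (a point): fixed point on the axis at the middle of the hand knob, 137 mm above the table. The black knob is a hexagonal prism, 50 mm across flats, z 120 to 154 mm (cap to 158 mm). Unloaded, the normals of its flats lie along the radii of the six dishes, so it can be gripped across flats every 60 degrees; about 40 N of grip is enough. Lower fingertips no deeper than z 117 mm.
- knob_cushion_top (a point): point on the axis at the knob's top, 158 mm above the table. The knob drives the carousel through a rubber cushion (0.8 N m per rad): under load it runs 10 to 35 degrees ahead of the carousel. To enter a stop turn it some 10 to 15 degrees past the stop's angle, until the click; 25 degrees past, or faster than about 0.5 rad/s, and it may run on out of the stop.
- empty_dish (a point): centre of the inner floor of the one empty dish, 30 mm above the table and 77 mm from the axis; it turns with the carousel. Six equal white open dishes stand 60 degrees apart, long side along the radius: inside 58 mm (radial) by 42 mm, outside 66 by 50 mm, rims 106 mm above the table. The other five hold racks that have no handles.
- gap (a point): fixed point in the middle of the cover's gap, 30 mm above the table, 77 mm from the axis toward the base's -x: the empty dish's floor point coincides with it when it has clicked home there
- drip_stand: fixed steel drip stand: tray 130 (x) by 100 (y) mm with a 12 mm rim, origin at its centre at table height. A post of 3.5 mm radius at x = +50 mm rises to the hook: a level wire of 3.5 mm radius along the stand's x axis at y = 0, axis 185 mm high, running toward -x and turning up at x = -37 mm into a tip that ends 205 mm high.
- hook (a point): point on the axis of the level hook wire, 185 mm high, at stand x = -18 mm; the rack hangs within 10 mm of it along the wire. The hook is open toward the stand's -x: a hanging rack is lifted at least 25 mm, then moved along -x past the tip.
- slide_rack: steel rack of upright glass slides with a rigid wire bail; origin at the centre of its underside, z up. Body 46 mm (x) by 30 mm (y) by 80 mm tall, 0.14 to 0.28 kg. The bail, wire radius 2.5 mm, lies in the rack's x-z plane and tops out 126 mm above the underside. Hanging, its x axis is square to the hook wire. In the dish its x lies along the radius, either end first.
- rack_bar (a point): point on the rack, 114 mm above its underside, at the middle of the bail's level bar. The bar runs along the rack's x from -34 to +34 mm; in its middle (x = -8 to +8 mm) it is bent up into a hump, which hangs on the hook wire. Pinch it across the bar (along the rack's y) about 22 mm from the middle, on either side of the hook.
- bottle: loose capped bottle, 56 mm diameter, 110 mm tall, standing between the carousel and the drip stand, nearer to the robot; origin at the centre of its underside
- white_jar: loose white-capped jar, 43 mm diameter, 60 mm tall, standing between the bottle and the drip stand; origin at the centre of its underside

How it is judged:
On the way, in this order (a step that is already met when the one before it is completed fails the run):
1. the empty dish has clicked home in the gap (horizontal distance between empty_dish and gap below 0.004 m and velocity of joint carousel between -0.1 and 0.1 rad/s), for 0.2 s.
2. the rack hangs free of the hook, lifted (contact force between slide_rack and drip_stand below 0.02 N and contact force between slide_rack and the fingers above 0.5 N and horizontal distance between slide_rack and hook above 0.05 m), for 0.1 s.
At the end, for the whole second after the job is handed in: the empty dish is clicked home in the gap (floor point within 4 mm of the gap point), and the rack stands in it, released and at rest: its underside within 5 mm of the dish floor, within 12 mm of the dish centre, and upright within 0.1 rad (horizontal distance between empty_dish and gap below 0.004 m and horizontal distance between slide_rack and empty_dish below 0.012 m and z of slide_rack in the frame of empty_dish below 0.005 m and angle between slide_rack's own z axis and vertical below 0.1 rad and linear speed of slide_rack below 0.02 m/s); the robot touches nothing.
It fails at once if the rack is dropped (falls out of the fingers by more than about 10 mm) (linear speed of slide_rack above 0.45 m/s and contact force between slide_rack and the fingers below 0.1 N).
It fails at once if the rack is rammed against the carousel with more than 80 N (contact force between slide_rack and carousel_base above 80 N).
It fails at once if the bottle is moved by more than 40 mm or tipped (distance of bottle from where it was at the start of the episode above 0.04 m or angle between bottle's own z axis and vertical above 0.5 rad).
It fails at once if the white jar is moved by more than 40 mm or tipped (distance of white_jar from where it was at the start of the episode above 0.04 m or angle between white_jar's own z axis and vertical above 0.5 rad).
It also fails if it takes over 72 s, if anything falls off the work surface, if the arm or the gripper's body presses on something with over 40 N, if the wrist force passes 120 N, or if a joint passes its speed limit or range.

### The arm

A 6-joint arm with a two-finger parallel gripper is mounted at the origin on the work surface; the furniture and walls round the work are solid. World frame = base frame: x ahead of the robot, y to its left, z up, the work surface at z = 0. Lengths are in m, angles in rad, forces in N, time in s.
With the tool pointing down it reaches from about 0.225 to 0.875 m from the base axis. Payload 3.4 kg.
Tool frame: the origin (TCP) lies on the centre line of the jaws, within the pads' length; the fingertips stand 22 mm ahead of it and the grasp point (between the pads) lies 3 mm ahead of it; z points along the fingers, y is the line along which they close (so a half turn about z gives the same grasp; the last joint's range is limited). The gripper opens to 85 mm and grips with 20 to 120 N. Pads are 22 mm wide; open, the fingers measure 114 mm over their backs; the gripper's body (76 mm by 85 mm) begins 54 mm behind the grasp point. The pads swing forward as they close: fully open they stand 13 mm farther back than shut.
Start: joints at [1.148, 0.276, 1.505, -0, 1.361, -0.121], TCP at [0.171, 0.549, 0.253] pointing down, gripper open.
Joint ranges: [-2.89, 2.89], [-0.75, 2.08], [0.22, 2.7], [-1.18, 4.32], [0.11, 2.71], [-2.7, 2.7]. Speed limits (rad/s): [2.57, 2.57, 3.14, 3.14, 3.14, 3.14].

### API

Orientations are given as a unit quaternion [w, x, y, z].
In Python, from rig import manip gives the robot as it stands.
- The arm moves only by the shell command python3 steer.py 'ROWS' [OPENING] [FORCE]. ROWS is rows parted by semicolons, their numbers by spaces, 1 to 5 of them, each of 4 numbers: dx, dy, dz in m, then a turn about the tool's z in rad; each row shifts and turns the commanded pose from where the row before left it, along the tool's axes as they then stand; what a row does not reach is not made up. A row lasts 1/12 s, in which the tool goes at most 0.0417 m and 0.125 rad, less where a joint would pass 70% of its speed; a pose out of reach is approached as far as the arm can. OPENING is the finger opening in m, set as the command begins (- or left out keeps the last). The fingers move at their own pace and stop on an object; FORCE is the grip in N (left out, the last holds). Time passes only in rows, so rows that do not move let the fingers close. It prints the time, the measured TCP pose, the force, the opening and the grip force at its end.
- manip.get_state(): the state, without advancing time (a new reading comes with each control period).
- manip.get_image(name): name is "side" or "top" or "wrist"; returns a dict with "img" (400x640x3 uint8, red, green, blue), "camera_matrix" (3x3 intrinsics, pixels), "T" (4x4, takes a point from camera to world coordinates); the wrist camera has in their place "hand_eye" (4x4, takes a point from camera to tool coordinates, whose origin is the TCP and whose axes are the flange's). Camera axes: x right, y down, z forward; pixel columns grow to the right and rows downward; lengths in m; the calibration is good to about 2 mm. A picture is of the moment at which its call begins: read the wrist's pose just before it. There is no depth.
- manip.sign_off(): hands the job in; it is judged then, once.
The state is a dict: "clock": time; "qpos": joint angles; "qd": joint speeds; "effort": joint torques, N m; "position": TCP position; "ee_rot": TCP orientation; "contact_force": force on the tool from outside, world axes, zero at the start; "moment": the same for the moment, N m; "width": finger opening in m; "gripper_force": force on a finger pad.
Only numpy, scipy, OpenCV 4.12 (cv2) and the standard library are available. Lean on these libraries where they do the work, as an engineer would, in place of code of your own. Each camera call takes 0.05 s, during which the arm holds its last target. There are 200 camera calls.

## Working session

There is one attempt and no reset: what is moved stays moved. The work goes in short steps, Python scripts to look and compute and a shell command to move; the robot and the scene stay as the last step left them, time stands still between calls to the robot, and variables do not carry over. Pictures are saved under pics/ and viewed, at most 10 in all, crops included, and the job is handed in when it is done.

```bash
ls; mkdir -p pics; python3 - <<'E'
from rig import manip
import cv2,numpy as np
s=manip.get_state();print({k:np.round(v,3) for k,v in s.items()})
for n in("top","side"):
    d=manip.get_image(n);cv2.imwrite(f"pics/{n}0.png",d["img"][...,::-1]);print(n,d["camera_matrix"].round(1).tolist(),d["T"].round(4).tolist())
d=manip.get_image("wrist");print(d["hand_eye"].round(4).tolist());cv2.imwrite("pics/w0.png",d["img"][...,::-1])
E
```

```text
pics
rig.py
steer.py
{'clock': np.float64(0.0), 'qpos': array([ 1.148,  0.277,  1.506,  0.   ,  1.361, -0.121]), 'qd': array([ 0.001,  0.   ,  0.001,  0.   , -0.001,  0.001]), 'effort': array([-3.0000e-03, -4.1677e+01, -2.4580e+01, -0.0000e+00,  1.1000e-02,
        0.0000e+00]), 'position': array([0.171, 0.549, 0.252]), 'ee_rot': array([-0.   ,  0.15 ,  0.989, -0.001]), 'contact_force': array([ 0.371, -0.954, -0.033]), 'moment': array([-0.015, -0.01 ,  0.024]), 'gripper_force': np.float64(0.0), 'width': np.float64(0.085)}
top [[450.6, 0.0, 314.6], [0.0, 450.6, 198.1], [0.0, 0.0, 1.0]] [[-0.0201, -0.9977, 0.0649, 0.4364], [-0.9997, 0.0208, 0.0104, 0.0115], [-0.0117, -0.0647, -0.9978, 1.2012], [0.0, 0.0, 0.0, 1.0]]
side [[373.6, 0.0, 321.3], [0.0, 373.6, 202.0], [0.0, 0.0, 1.0]] [[-0.9996, -0.0036, -0.0263, 0.5428], [0.0198, 0.5593, -0.8287, 0.7485], [0.0177, -0.829, -0.559, 0.6316], [0.0, 0.0, 0.0, 1.0]]
[[0.0011, -0.9457, -0.3249, 0.0836], [1.0, 0.0013, -0.0002, 0.0008], [0.0007, -0.3249, 0.9457, -0.1212], [0.0, 0.0, 0.0, 1.0]]
```

View pics/top0.png

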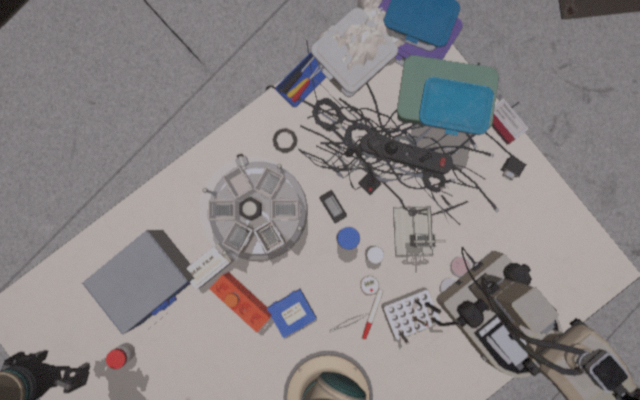

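View pics/side0.png

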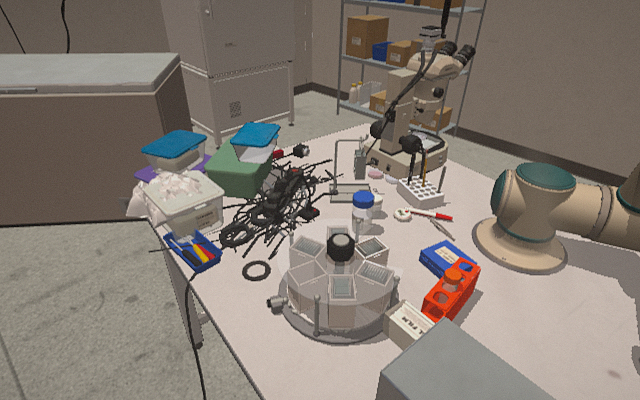

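```bash
cat > h.py <<'E'
from rig import manip
import cv2,numpy as np
from scipy.spatial.transform import Rotation as R
def tool():
    s=manip.get_state();q=s["ee_rot"];T=np.eye(4);T[:3,:3]=R.from_quat([q[1],q[2],q[3],q[0]]).as_matrix();T[:3,3]=s["position"];return T,s
def shot(n):
    T=tool()[0];d=manip.get_image(n);return d["img"],d["camera_matrix"],(T@d["hand_eye"] if n=="wrist" else d["T"])
def plane(K,T,uv,z):
    r=T[:3,:3]@np.linalg.inv(K)@np.array([uv[0],uv[1],1.]);return T[:3,3]+r*(z-T[2,3])/r[2]
def proj(K,T,p):
    c=K@(T[:3,:3].T@(np.array(p)-T[:3,3]));return c[:2]/c[2]
def rel(p):
    "world point -> shift in tool axes from TCP"
    T,_=tool();return T[:3,:3].T@(np.array(p)-T[:3,3])
E
python3 - <<'E'
from h import *
im,K,T=shot("top");im=im[...,::-1]
a=cv2.resize(im[150:270,195:315],(600,600),interpolation=3);cv2.imwrite("pics/top_c.png",a)
b=cv2.resize(im[195:275,340:450],None,fx=7,fy=7,interpolation=3);cv2.imwrite("pics/top_s.png",b)
print(plane(K,T,(348,238),.11),plane(K,T,(374,255),.06),plane(K,T,(250,209),.158))
E
```

```text
[ 0.40935787 -0.05570919  0.11      ] [ 0.3642629  -0.12301292  0.06      ] [0.48207715 0.17273514 0.158     ]
```

View pics/top_c.png

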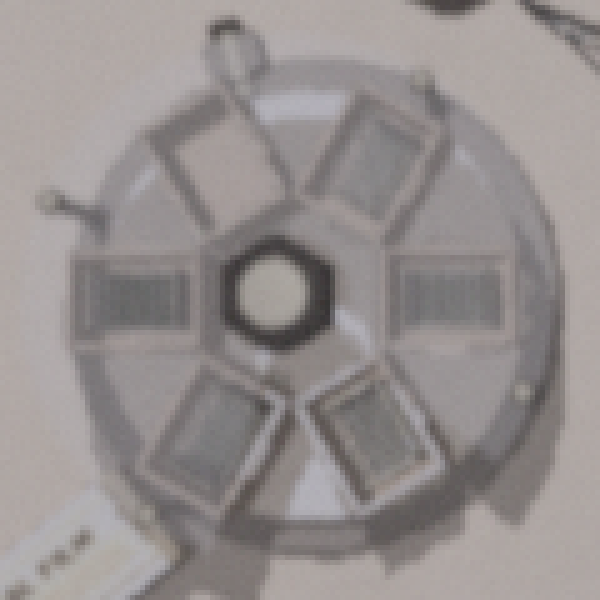

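View pics/top_s.png

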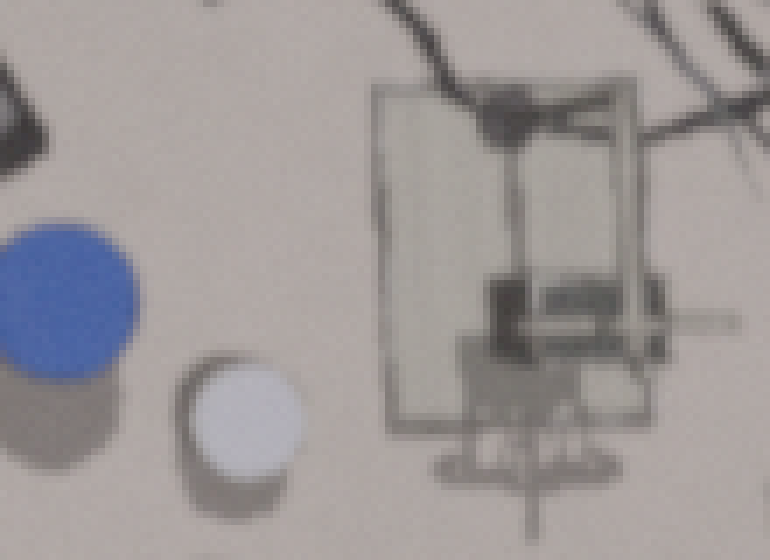

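```bash
python3 - <<'E'
from h import *
im,K,T=shot("top");ims,Ks,Ts=shot("side")
def tri(a,b):
    A=[];
    P=[]
    for (k,t,uv) in((K,T,a),(Ks,Ts,b)):
        r=t[:3,:3]@np.linalg.inv(k)@np.array([*uv,1.]);r/=np.linalg.norm(r);M=np.eye(3)-np.outer(r,r);A.append(M);P.append(M@t[:3,3])
    return np.linalg.solve(sum(A),sum(P))
print("box",tri((187,281),(443,320)))
ax=plane(K,T,(195+272/5,150+292/5),.158);print("axis",ax)
side=proj(Ks,Ts,ax);print(side)
pl=plane(K,T,(195+230/5,150+45/5),.025);print("plunger dir",np.degrees(np.arctan2(*(pl-ax)[1::-1])),np.hypot(*(pl-ax)[:2]))
for c in((450,298),(135,300),(225,168),(375,162),(210,430),(370,435)):
    p=plane(K,T,(195+c[0]/5,150+c[1]/5),.106)-ax;print(c,np.degrees(np.arctan2(p[1],p[0])),np.hypot(*p[:2]))
for c in((630,322),(630,375),(625,95)): print("stand",plane(K,T,(340+c[0]/7,195+c[1]/7),.185))
for c in((375,85),(635,80),(650,425),(390,435)): print("tray",plane(K,T,(340+c[0]/7,195+c[1]/7),.012))
print(rel([*ax[:2],.40]))
E
```

```text
box [0.31490542 0.33400578 0.10811668]
axis [0.48349888 0.1741145  0.158     ]
[341.22996824 238.00543201]
plunger dir 16.885539964747977 0.1429040100062491
(450, 298) -91.72038633045392 0.07866419718336892
(135, 300) 90.13389231613205 0.07503467040286699
(225, 168) 25.636766837619053 0.07044213295247054
(375, 162) -33.53076126619974 0.07784568386690151
(210, 430) 148.68754410664604 0.07498638298577509
(370, 435) -150.33231599566233 0.07829073015270811
stand [ 0.4008842 -0.2343696  0.185    ]
stand [ 0.38402472 -0.23375169  0.185     ]
stand [ 0.47354044 -0.23542936  0.185     ]
tray [ 0.4855646  -0.18376099  0.012     ]
tray [ 0.4854318  -0.28142249  0.012     ]
tray [ 0.35639226 -0.28226983  0.012     ]
tray [ 0.35455689 -0.18524094  0.012     ]
[-0.40990978 -0.26497518 -0.14687035]
```

```bash
M="python3 steer.py"
$M '-.0315 -.0204 -.0083 0;-.0315 -.0204 -.0083 0;-.0315 -.0204 -.0083 0;-.0315 -.0204 -.0083 0;-.0315 -.0204 -.0083 0' .085 40
$M '-.0315 -.0204 -.0083 0;-.0315 -.0204 -.0083 0;-.0315 -.0204 -.0083 0;-.0315 -.0204 -.0083 0;-.0315 -.0204 -.0083 0'
$M '-.0315 -.0204 -.0083 0;-.0315 -.0204 -.0083 0;-.0315 -.0204 -.0083 0'
$M '0 0 0 .125;0 0 0 .125;0 0 0 .125;0 0 0 .125;0 0 0 .125'
$M '0 0 0 .125;0 0 0 .125;0 0 0 .125;0 0 0 .125;0 0 0 .125'
$M '0 0 0 .125;0 0 0 .125;0 0 0 .125;0 0 0 .125;0 0 0 .125'
$M '0 0 0 .125;0 0 0 .125;0 0 0 .125;0 0 0 .125;0 0 0 .125'
$M '0 0 0 .125;0 0 0 .125;0 0 0 .125;0 0 0 0;0 0 0 0'
python3 - <<'E'
from h import *
im,K,T=shot("wrist");np.savez("w1.npz",im=im,K=K,T=T);cv2.imwrite("pics/w1.png",im[...,::-1]);t,s=tool();print(s["qpos"],t.round(3),K)
E
```

```text
clock: 0.72
position: [0.2916, 0.4034, 0.2952]
ee_rot: [0.0, 0.15, 0.989, 0.0]
contact_force: [0.8, 0.7, 0.8]
width: 0.085
gripper_force: 0.0
clock: 1.13
position: [0.4118, 0.259, 0.3369]
ee_rot: [0.0, 0.15, 0.989, 0.0]
contact_force: [0.6, 0.2, 0.6]
width: 0.085
gripper_force: 0.0
clock: 1.38
position: [0.4839, 0.1724, 0.3618]
ee_rot: [0.0, 0.15, 0.989, 0.0]
contact_force: [0.5, 0.5, -0.6]
width: 0.0849
gripper_force: 0.0
clock: 1.8
position: [0.4831, 0.1738, 0.3611]
ee_rot: [-0.0, 0.45, 0.893, -0.0]
contact_force: [-0.3, -0.3, -0.0]
width: 0.085
gripper_force: 0.0
clock: 2.22
position: [0.483, 0.1741, 0.3611]
ee_rot: [-0.0, 0.703, 0.712, -0.0]
contact_force: [-0.2, -0.1, 0.6]
width: 0.0849
gripper_force: 0.0
clock: 2.63
position: [0.483, 0.1741, 0.3611]
ee_rot: [-0.0, 0.887, 0.461, -0.0]
contact_force: [-0.4, -0.1, -0.4]
width: 0.0848
gripper_force: 0.0
clock: 3.05
position: [0.483, 0.1741, 0.3611]
ee_rot: [-0.0, 0.986, 0.166, -0.0]
contact_force: [0.3, 0.4, -0.1]
width: 0.085
gripper_force: 0.0
clock: 3.47
position: [0.483, 0.1741, 0.3611]
ee_rot: [-0.0, 1.0, -0.016, -0.0]
contact_force: [-0.6, -0.0, -1.3]
width: 0.0848
gripper_force: 0.0
[2.10279042e-01 1.38820191e-01 1.42332104e+00 6.46918349e-05
 1.57947852e+00 1.81337074e+00] [[ 0.999 -0.032 -0.     0.483]
 [-0.032 -0.999  0.     0.174]
 [-0.    -0.    -1.     0.361]
 [ 0.     0.     0.     1.   ]] [[346.67817783   0.         320.57231879]
 [  0.         346.67817783 197.18968607]
 [  0.           0.           1.        ]]
```

View pics/w1.png

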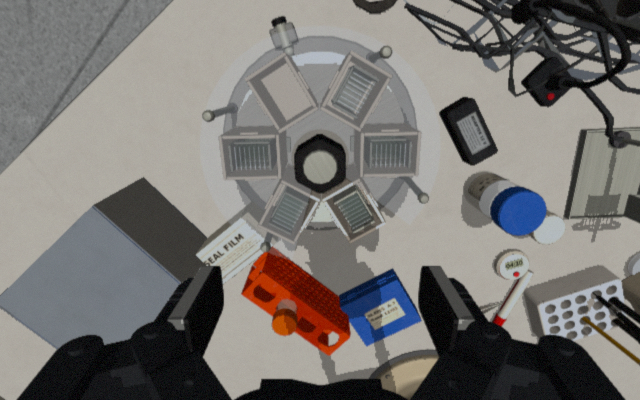

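```bash
python3 - <<'E'
from h import *
d=np.load("w1.npz");im,K,T=d["im"],d["K"],d["T"]
g=cv2.cvtColor(im,cv2.COLOR_RGB2GRAY)
m=(g<60).astype(np.uint8);m[:,:285]=0;m[:,355:]=0;m[:125]=0;m[205:]=0
n,l,st,c=cv2.connectedComponentsWithStats(m);i=1+st[1:,4].argmax();cs,_=cv2.findContours((l==i).astype(np.uint8),cv2.RETR_EXTERNAL,2)
cn=max(cs,key=cv2.contourArea);h=cv2.approxPolyDP(cn,4,True)[:,0];print("hex",h.tolist())
m=((g>110)).astype(np.uint8);m[:,:300]=0;m[:,340:]=0;m[:148]=0;m[190:]=0
n,l,st,c=cv2.connectedComponentsWithStats(m);i=1+st[1:,4].argmax();print("cap",c[i],st[i])
ax=plane(K,T,c[i],.158);print(ax)
ang=lambda p:np.degrees(np.arctan2(p[1],p[0]))
for uv in((283,90),(357,91),(388,154),(356,209),(290,210),(250,155)):
    p=plane(K,T,uv,.106)-ax;print(uv,ang(p),np.hypot(*p[:2]))
for uv,z in(((284,36),.025),((208,116),.12),((386,51),.12),((425,197),.12),((266,245),.12)):
    p=plane(K,T,uv,z)-ax;print("pl/pillar",ang(p),np.hypot(*p[:2]))
E
```

```text
hex [[317, 134], [297, 147], [295, 178], [324, 192], [345, 178], [345, 155], [340, 144]]
cap [319.56865128 167.02308627] [304 151  32  33 823]
[0.48632861 0.17539014 0.158     ]
(283, 90) 27.043565077232362 0.07883381117286019
(357, 91) -31.46499542550909 0.07837060940637236
(388, 154) -90.46264674389381 0.07524553553436608
(356, 209) -148.02183026974635 0.07586860661492578
(290, 210) 149.97457420339185 0.0730134196649338
(250, 155) 87.76993558516811 0.07677343947517046
pl/pillar 16.704424194124034 0.1355514888505223
pl/pillar 67.10527831420094 0.12237554357649309
pl/pillar -33.067928772014035 0.12346942131991166
pl/pillar -112.27631516124124 0.12428927319923128
pl/pillar 146.89673250239022 0.1198979101279485
```

```bash
M="python3 steer.py"
$M '.0025 -.001 .038 0;0 0 .038 0;0 0 .038 0;0 0 .038 0;0 0 .038 0' .085 40
$M '0 0 .024 0;0 0 0 0;0 0 0 0' | head -3
$M '0 0 0 0;0 0 0 0;0 0 0 0;0 0 0 0;0 0 0 0' .04 45 
$M '0 0 0 0;0 0 0 0'
python3 -c "
from h import *
s=tool()[1];print(s['contact_force'],s['moment'])"
```

```text
clock: 3.93
position: [0.4855, 0.175, 0.1699]
ee_rot: [-0.0, 1.0, -0.016, 0.001]
contact_force: [1.0, -0.1, -0.7]
width: 0.0848
gripper_force: 0.0
clock: 4.18
position: [0.4851, 0.1749, 0.1465]
ee_rot: [0.0, 1.0, -0.017, -0.001]
clock: 4.6
position: [0.487, 0.1749, 0.1495]
ee_rot: [-0.0, 1.0, -0.017, 0.002]
contact_force: [-0.3, -1.1, 5.5]
width: 0.0493
gripper_force: 46.5
clock: 4.77
position: [0.487, 0.1749, 0.1495]
ee_rot: [-0.0, 1.0, -0.017, 0.002]
contact_force: [-0.7, -1.5, 6.0]
width: 0.0491
gripper_force: 46.5
[-0.72529787 -1.52672473  6.03022797] [-0.18973738  0.04146912 -0.01589918]
```

```bash
cat > m.py <<'E'
from h import *
t,s=tool();print("yaw_y",np.degrees(np.arctan2(t[1,1],t[0,1])).round(2),"Mz",s["moment"].round(3),"F",s["contact_force"].round(1),"w",s["width"].round(4),"t",s["clock"].round(2),"q5",s["qpos"][5].round(3))
E
M="python3 steer.py"; R='0 0 0 -.04'
m(){ python3 m.py; }
m
$M '0 0 0 -.04;0 0 0 -.04;0 0 0 -.04;0 0 0 -.04;0 0 0 -.04' >/dev/null;m
$M '0 0 0 -.04;0 0 0 -.04;0 0 0 -.04;0 0 0 -.04;0 0 0 -.04' >/dev/null;m
$M '0 0 0 -.04;0 0 0 -.04;0 0 0 -.04;0 0 0 -.04;0 0 0 -.04' >/dev/null;m
$M '0 0 0 -.04;0 0 0 -.04' >/dev/null;m
$M '0 0 0 -.04;0 0 0 -.04' >/dev/null;m
$M '0 0 0 -.04;0 0 0 -.04' >/dev/null;m
$M '0 0 0 -.04;0 0 0 -.04' >/dev/null;m
```

```text
Traceback (most recent call last):
  File "m.py", line 2, in <module>
    t,s=tool();print("yaw_y",np.degrees(np.arctan2(t[1,1],t[0,1])).round(2),"Mz",s["moment"].round(3),"F",s["contact_force"].round(1),"w",s["width"].round(4),"t",s["clock"].round(2),"q5",s["qpos"][5].round(3))
                                                                                                                                          ^^^^^^^^^^^^^^^^
AttributeError: 'float' object has no attribute 'round'
Traceback (most recent call last):
  File "m.py", line 2, in <module>
    t,s=tool();print("yaw_y",np.degrees(np.arctan2(t[1,1],t[0,1])).round(2),"Mz",s["moment"].round(3),"F",s["contact_force"].round(1),"w",s["width"].round(4),"t",s["clock"].round(2),"q5",s["qpos"][5].round(3))
                                                                                                                                          ^^^^^^^^^^^^^^^^
AttributeError: 'float' object has no attribute 'round'
Traceback (most recent call last):
  File "m.py", line 2, in <module>
    t,s=tool();print("yaw_y",np.degrees(np.arcta
[... 2127 characters left out ...]
                                                                                                                                         ^^^^^^^^^^^^^^^^
AttributeError: 'float' object has no attribute 'round'
Traceback (most recent call last):
  File "m.py", line 2, in <module>
    t,s=tool();print("yaw_y",np.degrees(np.arctan2(t[1,1],t[0,1])).round(2),"Mz",s["moment"].round(3),"F",s["contact_force"].round(1),"w",s["width"].round(4),"t",s["clock"].round(2),"q5",s["qpos"][5].round(3))
                                                                                                                                          ^^^^^^^^^^^^^^^^
AttributeError: 'float' object has no attribute 'round'
```

```bash
cat > m.py <<'E'
from h import *
t,s=tool();print("yaw %.2f Mz %s F %s w %.4f t %.2f q5 %.3f z %.4f"%(np.degrees(np.arctan2(t[1,1],t[0,1])),s["moment"].round(2),s["contact_force"].round(1),s["width"],s["clock"],s["qpos"][5],t[2,3]))
E
M="python3 steer.py"
m(){ python3 m.py; }
m
$M '0 0 0 -.04;0 0 0 -.04' >/dev/null;m
$M '0 0 0 -.04;0 0 0 -.04' >/dev/null;m
$M '0 0 0 -.04;0 0 0 -.04' >/dev/null;m
```

```text
yaw -39.25 Mz [ 0.4   0.38 -0.16] F [-1.8  1.3  7.4] w 0.0495 t 6.68 q5 0.895 z 0.1495
yaw -34.68 Mz [ 0.46  0.44 -0.19] F [-2.5  1.6  6.6] w 0.0491 t 6.85 q5 0.815 z 0.1495
yaw -30.10 Mz [ 0.45  0.48 -0.32] F [-2.3  1.7  6.6] w 0.0493 t 7.02 q5 0.735 z 0.1496
yaw -25.51 Mz [ 0.48  0.62 -0.27] F [-2.   1.9  7.1] w 0.0494 t 7.18 q5 0.655 z 0.1496
```

```bash
M="python3 steer.py"
m(){ python3 m.py; }
for i in 1; do
$M '0 0 0 -.04;0 0 0 -.04' >/dev/null;m
$M '0 0 0 -.04;0 0 0 -.04' >/dev/null;m
$M '0 0 0 -.04;0 0 0 -.04' >/dev/null;m
$M '0 0 0 -.04;0 0 0 -.04' >/dev/null;m
$M '0 0 0 -.04;0 0 0 -.04' >/dev/null;m
$M '0 0 0 -.04;0 0 0 -.04' >/dev/null;m
$M '0 0 0 -.04;0 0 0 -.04' >/dev/null;m
$M '0 0 0 -.04;0 0 0 -.04' >/dev/null;m
$M '0 0 0 -.04;0 0 0 -.04' >/dev/null;m
done
```

```text
yaw -20.94 Mz [ 0.55  0.58 -0.28] F [-2.8  1.2  8.3] w 0.0495 t 7.35 q5 0.575 z 0.1495
yaw -16.35 Mz [ 0.47  0.61 -0.24] F [-2.7  1.5  8.3] w 0.0495 t 7.52 q5 0.495 z 0.1495
yaw -11.75 Mz [ 0.54  0.74 -0.16] F [-2.4  1.4  7.5] w 0.0494 t 7.68 q5 0.415 z 0.1495
yaw -7.16 Mz [ 0.46  0.73 -0.11] F [-2.6  2.   8.8] w 0.0492 t 7.85 q5 0.335 z 0.1495
yaw -2.58 Mz [ 0.49  0.81 -0.12] F [-3.   2.   7.6] w 0.0496 t 8.02 q5 0.255 z 0.1495
yaw 2.01 Mz [ 0.47  0.85 -0.13] F [-3.3  2.5  7.1] w 0.0494 t 8.18 q5 0.175 z 0.1495
yaw 6.59 Mz [ 0.48  0.86 -0.08] F [-3.9  3.5  8.4] w 0.0492 t 8.35 q5 0.095 z 0.1495
yaw 11.18 Mz [ 0.46  0.92 -0.07] F [-4.1  2.5  8.6] w 0.0495 t 8.52 q5 0.015 z 0.1495
yaw 15.76 Mz [ 0.42  0.96 -0.14] F [-4.2  2.8  8.8] w 0.0491 t 8.68 q5 -0.065 z 0.1495
```

```bash
cat > trio.py <<'E'
from h import *
import sys
t,_,_=shot("top");s,_,_=shot("side");w,_,_=shot("wrist")
z=lambda a,sz:cv2.resize(a,sz,interpolation=3)
a=np.hstack([z(t[150:270,195:315],(400,400)),z(s[210:350,265:405],(400,400))])
w=z(w[:, :],(320,200));b=np.zeros((200,800,3),np.uint8);b[:,:320]=w
cv2.imwrite(sys.argv[1],np.vstack([a,b])[...,::-1])
E
python3 trio.py pics/trio1.png; python3 m.py
```

```text
yaw 15.65 Mz [ 0.42  0.94 -0.11] F [-3.5  2.2  9.3] w 0.0494 t 8.83 q5 -0.063 z 0.1495
```

View pics/trio1.png

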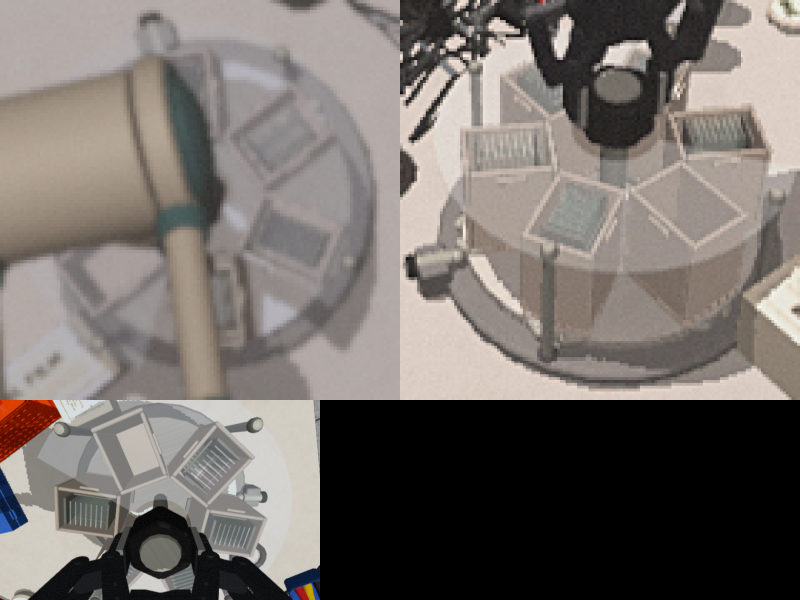

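```bash
python3 - <<'E'
from h import *
im,K,T=shot("wrist");ax=np.array([.4855,.175])
for uv in((268,94),(426,126),(464,266),(172,216)):
    p=plane(K,T,uv,.106)[:2]-ax;print(uv,np.degrees(np.arctan2(p[1],p[0])),np.hypot(*p))
E
```

```text
(268, 94) 122.2128663816609 0.08223387805509595
(426, 126) 67.7911207225317 0.0816714619349194
(464, 266) 8.297068861453887 0.07869126371568537
(172, 216) -178.35834056920032 0.07777947904937418
```

```bash
M="python3 steer.py"
m(){ python3 m.py; }
$M '0 0 0 -.04;0 0 0 -.04;0 0 0 -.04;0 0 0 -.04' >/dev/null;m
$M '0 0 0 -.04;0 0 0 -.04;0 0 0 -.04;0 0 0 -.04' >/dev/null;m
$M '0 0 0 -.04;0 0 0 -.04;0 0 0 -.04' >/dev/null;m
$M '0 0 0 -.04;0 0 0 -.04;0 0 0 -.04' >/dev/null;m
$M '0 0 0 -.04;0 0 0 -.04;0 0 0 -.04' >/dev/null;m
$M '0 0 0 -.04;0 0 0 -.04;0 0 0 -.04' >/dev/null;m
$M '0 0 0 -.04;0 0 0 -.04;0 0 0 -.04' >/dev/null;m
$M '0 0 0 -.03;0 0 0 -.03' >/dev/null;m
$M '0 0 0 -.03;0 0 0 -.03' >/dev/null;m
```

```text
yaw 24.92 Mz [ 0.31  1.04 -0.25] F [-4.2  3.1  9.8] w 0.0491 t 9.22 q5 -0.225 z 0.1495
yaw 34.09 Mz [ 0.23  1.04 -0.24] F [-4.   2.  10.3] w 0.0488 t 9.55 q5 -0.385 z 0.1495
yaw 40.96 Mz [ 0.18  1.09 -0.33] F [-4.   1.3  9.9] w 0.0492 t 9.80 q5 -0.505 z 0.1495
yaw 47.86 Mz [ 0.1   1.11 -0.16] F [-5.4  1.3  9.2] w 0.0490 t 10.05 q5 -0.625 z 0.1495
yaw 54.75 Mz [ 0.07  1.08 -0.1 ] F [-5.5  1.  11.5] w 0.0495 t 10.30 q5 -0.745 z 0.1495
yaw 61.63 Mz [-0.06  1.17 -0.19] F [-5.3  0.9  9.6] w 0.0491 t 10.55 q5 -0.865 z 0.1495
yaw 68.51 Mz [-0.05  1.13 -0.08] F [-6.7  0.7 11.3] w 0.0492 t 10.80 q5 -0.985 z 0.1495
yaw 71.93 Mz [-0.1   1.19 -0.11] F [-5.6  0.3 11.2] w 0.0494 t 10.97 q5 -1.044 z 0.1495
yaw 75.36 Mz [-0.09  1.15 -0.19] F [-6.2 -0.6 11.2] w 0.0493 t 11.13 q5 -1.104 z 0.1495
```

```bash
M="python3 steer.py"
m(){ python3 m.py; }
$M '0 0 0 -.03;0 0 0 -.03' >/dev/null;m
$M '0 0 0 -.03' >/dev/null;m
$M '0 0 0 -.03' >/dev/null;m
$M '0 0 0 -.03' >/dev/null;m
$M '0 0 0 -.02;0 0 0 0;0 0 0 0' >/dev/null;m
python3 - <<'E'
from h import *
im,K,T=shot("wrist");cv2.imwrite("pics/w2.png",im[...,::-1])
E
```

```text
yaw 78.79 Mz [-0.16  1.18 -0.19] F [-5.9 -0.9 10.6] w 0.0492 t 11.30 q5 -1.164 z 0.1495
yaw 80.51 Mz [-0.22  1.13 -0.22] F [-5.6 -0.8 11.7] w 0.0493 t 11.38 q5 -1.194 z 0.1495
yaw 82.23 Mz [-0.22  1.16 -0.17] F [-5.6 -0.5 11.7] w 0.0491 t 11.47 q5 -1.224 z 0.1495
yaw 83.95 Mz [-0.27  1.2  -0.27] F [-5.8 -1.  11.3] w 0.0494 t 11.55 q5 -1.254 z 0.1495
yaw 85.01 Mz [-0.24  1.15 -0.21] F [-6.4 -0.3 10.4] w 0.0493 t 11.80 q5 -1.273 z 0.1495
```

View pics/w2.png

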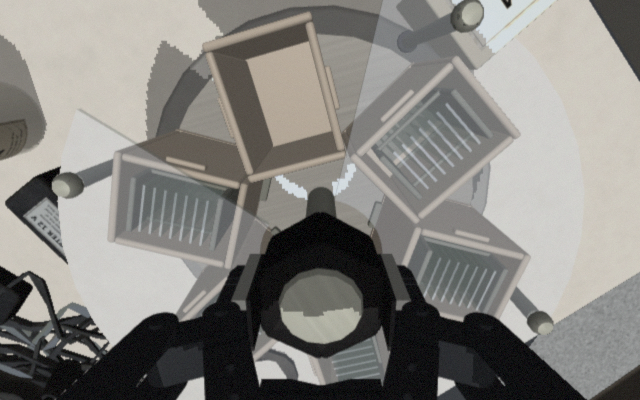

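```bash
python3 - <<'E'
from h import *
im,K,T=shot("wrist");ax=np.array([.4855,.175])
def P(uv,z=.106): return plane(K,T,uv,z)[:2]
def show(n,c):
    c=[P(x) for x in c];m=np.mean(c,0);d=(c[0]+c[1]-c[2]-c[3])/2
    print(n,m,"ang %.1f r %.4f axis dir %.1f len %.4f"%(np.degrees(np.arctan2(*(m-ax)[::-1])),np.hypot(*(m-ax)),np.degrees(np.arctan2(d[1],d[0])),np.hypot(*d)))
show("empty",[(205,45),(312,14),(345,152),(250,180)])
show("right",[(458,58),(520,135),(418,220),(354,157)])
show("left",[(108,238),(120,150),(248,185),(238,266)])
for uv in((467,15),(68,185),(540,323)):
    p=P(uv,.12)-ax;print("pillar",np.degrees(np.arctan2(p[1],p[0])),np.hypot(*p))
a,b=P((375,0),.114),P((352,150),.114);print(np.degrees(np.arctan2(*(a-b)[::-1])))
a,b=P((80,110),.114),P((250,170),.114);print(np.degrees(np.arctan2(*(a-b)[::-1])))
E
```

```text
empty [0.40966894 0.16275376] ang -170.8 r 0.0768 axis dir -170.5 len 0.0623
right [0.43609603 0.23540938] ang 129.3 r 0.0780 axis dir 129.8 len 0.0625
left [0.45896608 0.10557597] ang -110.9 r 0.0743 axis dir -110.0 len 0.0658
pillar 147.0034798011486 0.1225941764684507
pillar -113.76771952798302 0.12065020598312753
pillar 67.51996590863142 0.1213953263078229
168.08656302701385
-115.33082623017594
```

```bash
M="python3 steer.py"
cat > ang.py <<'E'
from h import *
# empty-dish angle from its pale floor blob (wrist view)
im,K,T=shot("wrist");g=cv2.GaussianBlur(im,(5,5),0).astype(int)
p0=proj(K,T,[.4117,.1525,.03]);x,y=p0.astype(int)
m=np.zeros(im.shape[:2],np.uint8);ref=np.median(g[max(y-6,0):y+6,x-6:x+6].reshape(-1,3),0)
m[(np.abs(g-ref).max(2)<14)]=255
n,l,st,c=cv2.connectedComponentsWithStats(m,connectivity=4);k=l[y,x];print("ref",ref,"area",st[k,4],"c",c[k])
cs,_=cv2.findContours((l==k).astype(np.uint8),cv2.RETR_EXTERNAL,2);r=cv2.minAreaRect(max(cs,key=cv2.contourArea))
b=[plane(K,T,q,.03)[:2] for q in cv2.boxPoints(r)];e=[b[1]-b[0],b[2]-b[1]];d=max(e,key=np.linalg.norm)
m=np.mean(b,0);print("floor",m.round(4),"sides",[np.linalg.norm(v).round(4) for v in e],"dir %.1f"%(np.degrees(np.arctan2(d[1],d[0]))%180+180),"pos ang %.1f"%(np.degrees(np.arctan2(m[1]-.175,m[0]-.4855))%360))
E
m(){ python3 m.py; }
python3 ang.py
$M '0 0 0 -.03' >/dev/null;m
$M '0 0 0 -.03' >/dev/null;m
$M '0 0 0 -.02;0 0 0 0;0 0 0 0' >/dev/null;m
python3 ang.py
```

```text
ref [180. 168. 153.] area 5373 c [289.08431044  93.51312116]
floor [0.4103 0.1615] sides [np.float64(0.0403), np.float64(0.0569)] dir 192.5 pos ang 190.2
yaw 86.75 Mz [-0.32  1.17 -0.29] F [-6.1 -1.3 11.8] w 0.0492 t 12.03 q5 -1.303 z 0.1495
yaw 88.53 Mz [-0.32  1.13 -0.19] F [-6.5 -0.9 11.5] w 0.0490 t 12.12 q5 -1.334 z 0.1495
yaw 89.60 Mz [-0.38  1.14 -0.19] F [-6.  -1.2 11.6] w 0.0491 t 12.37 q5 -1.353 z 0.1495
ref [181. 169. 154.] area 5066 c [283.24792736  95.85807343]
floor [0.4129 0.1513] sides [np.float64(0.0387), np.float64(0.0568)] dir 199.6 pos ang 198.1
```

```bash
M="python3 steer.py"
m(){ python3 m.py; }
$M '0 0 0 .04;0 0 0 .04;0 0 0 .04;0 0 0 .04;0 0 0 .03' >/dev/null;m
$M '0 0 0 0;0 0 0 0;0 0 0 0;0 0 0 0' .085 >/dev/null;m
$M '0 0 -.04 0;0 0 -.04 0;0 0 -.04 0;0 0 -.04 0;0 0 0 0'|head -3
python3 ang.py
python3 - <<'E'
from h import *
t,s=tool();print(t.round(3),s["qpos"])
im,K,T=shot("wrist");np.savez("w3.npz",im=im,K=K,T=T);print(K[0,0])
E
```

```text
yaw 78.63 Mz [-0.17  1.12 -0.07] F [-6.3 -0.1 10.6] w 0.0493 t 12.83 q5 -1.161 z 0.1495
yaw 78.74 Mz [ 0.03 -0.01  0.06] F [-0.2  0.2 -0. ] w 0.0854 t 13.17 q5 -1.163 z 0.1475
clock: 13.58
position: [0.4896, 0.1759, 0.3157]
ee_rot: [0.008, 0.098, 0.995, 0.003]
ref [177. 184. 194.] area 736 c [279.03125     75.04211957]
floor [0.3999 0.1498] sides [np.float64(0.0294), np.float64(0.0305)] dir 199.7 pos ang 196.4
[[-0.981  0.195  0.01   0.488]
 [ 0.195  0.981  0.002  0.176]
 [-0.01   0.004 -1.     0.312]
 [ 0.     0.     0.     1.   ]] [ 2.10994957e-01  1.56360686e-01  1.51982435e+00  1.02471781e-04
  1.45469098e+00 -1.16331091e+00]
346.678177825841
```

```bash
python3 - <<'E'
from h import *
im,K,T=shot("top");ims,Ks,Ts=shot("side")
def tri(a,b):
    A=[];P=[];D=[]
    for (k,t,uv) in((K,T,a),(Ks,Ts,b)):
        r=t[:3,:3]@np.linalg.inv(k)@np.array([*uv,1.]);r/=np.linalg.norm(r);M=np.eye(3)-np.outer(r,r);A.append(M);P.append(M@t[:3,3])
    x=np.linalg.solve(sum(A),sum(P));return x.round(3),[np.linalg.norm(a@x-p).round(3) for a,p in zip(A,P)]
for a in((470,312),(516,272),(440,295),(490,258)):
    for b in((377,130),(408,145),(390,60),(415,45),(470,45)): print(a,b,*tri(a,b))
print("arm now",tool()[1]["position"])
cv2.imwrite("pics/sc.png",cv2.resize(np.hstack([ims[0:220,300:500],im[180:400,420:620]])[...,::-1],(800,440)))
E
```

```text
(470, 312) (377, 130) [ 0.292 -0.322  0.182] [np.float64(0.05), np.float64(0.05)]
(470, 312) (408, 145) [ 0.232 -0.339  0.119] [np.float64(0.002), np.float64(0.002)]
(470, 312) (390, 60) [ 0.313 -0.25   0.403] [np.float64(0.029), np.float64(0.029)]
(470, 312) (415, 45) [ 0.289 -0.234  0.44 ] [np.float64(0.002), np.float64(0.002)]
(470, 312) (470, 45) [ 0.23  -0.21   0.447] [np.float64(0.066), np.float64(0.066)]
(516, 272) (377, 130) [ 0.32  -0.449  0.123] [np.float64(0.001), np.float64(0.001)]
(516, 272) (408, 145) [ 0.262 -0.454  0.074] [np.float64(0.057), np.float64(0.057)]
(516, 272) (390, 60) [ 0.337 -0.337  0.38 ] [np.float64(0.012), np.float64(0.012)]
(516, 272) (415, 45) [ 0.313 -0.308  0.428] [np.float64(0.043), np.float64(0.043)]
(516, 272) (470, 45) [ 0.256 -0.264  0.452] [np.float64(0.11), np.float64(0.11)]
(440, 295) (377, 130) [ 0.32  -0.249  0.21 ] [np.float64(0.036), np.float64(0.036)]
(440, 295) (408, 145) [ 0.268 -0.257  0.158] [np.float64(0.009), np.float64(0.009)]
(440, 295) (390, 60) [ 0.334 -0.195  0.414] [np.float64(0.018), np.float64(0.018)]
(440, 295) (415, 45) [ 0.312 -0.181  0.45 ] [np.float64(0.01), np.float64(0.01)]
(440, 295) (470, 45) [ 0.257 -0.156  0.459] [np.float64(0.071), np.float64(0.071)]
(490, 258) (377, 130) [ 0.346 -0.375  0.155] [np.float64(0.013), np.float64(0.013)]
(490, 258) (408, 145) [ 0.293 -0.373  0.114] [np.float64(0.065), np.float64(0.065)]
(490, 258) (390, 60) [ 0.356 -0.285  0.393] [np.float64(0.021), np.float64(0.021)]
(490, 258) (415, 45) [ 0.332 -0.259  0.439] [np.float64(0.049), np.float64(0.049)]
(490, 258) (470, 45) [ 0.278 -0.217  0.462] [np.float64(0.113), np.float64(0.113)]
arm now [0.48497783 0.1748594  0.30594876]
```

View pics/sc.png

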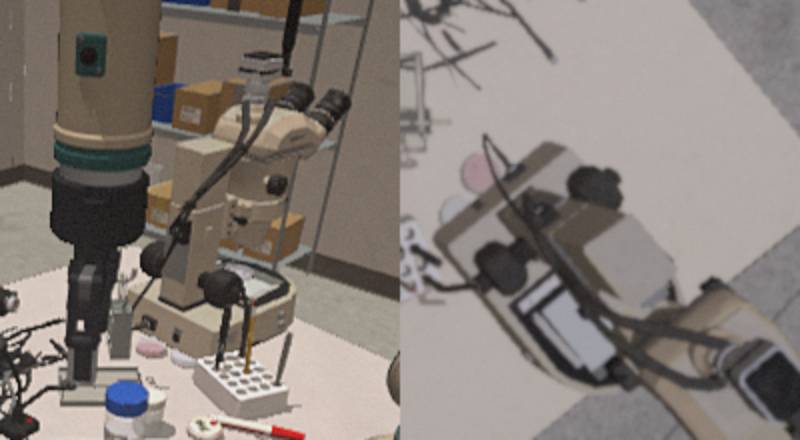

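```bash
M="python3 steer.py"
$M '.0007 -.0396 0 0;.0007 -.0396 0 0;.0007 -.0396 0 0;.0007 -.0396 0 0;.0007 -.0396 0 0' >/dev/null; python3 m.py
$M '.0007 -.0396 0 0;.0007 -.0396 0 0;.0007 -.0396 0 0;.0007 -.0396 0 0;.0007 -.0396 0 0' >/dev/null; python3 m.py
$M '0 0 0 .125;0 0 0 .125;0 0 0 .125;0 0 0 .125;0 0 0 .125'>/dev/null; python3 m.py
$M '0 0 0 .125;0 0 0 .125;0 0 0 .125;0 0 0 .125;0 0 0 .125'>/dev/null
$M '0 0 0 .124;0 0 0 0;0 0 0 0'>/dev/null; python3 m.py
python3 - <<'E'
from h import *
im,K,T=shot("wrist");np.savez("w4.npz",im=im,K=K,T=T);print(tool()[0].round(4));cv2.imwrite("pics/w4.png",cv2.resize(im[...,::-1],(800,500),interpolation=3))
t,Kt,Tt=shot("top");np.savez("t4.npz",im=t,K=Kt,T=Tt)
E
```

```text
yaw 78.78 Mz [-0.03 -0.01 -0.04] F [ 0.6 -0.1  0.6] w 0.0851 t 14.20 q5 -1.577 z 0.3050
yaw 78.72 Mz [-0.03 -0.04 -0.01] F [0.4 0.1 0.3] w 0.0850 t 14.62 q5 -2.018 z 0.3051
yaw 42.52 Mz [-0.03  0.01 -0.  ] F [ 1.3  0.3 -0.6] w 0.0848 t 15.03 q5 -1.382 z 0.3048
yaw 0.18 Mz [-0.09 -0.02  0.02] F [ 0.5 -0.2 -0. ] w 0.0846 t 15.70 q5 -0.643 z 0.3055
[[-0.003   1.     -0.0022  0.4009]
 [ 1.      0.003   0.0018 -0.2117]
 [ 0.0018 -0.0022 -1.      0.3058]
 [ 0.      0.      0.      1.    ]]
```

View pics/w4.png

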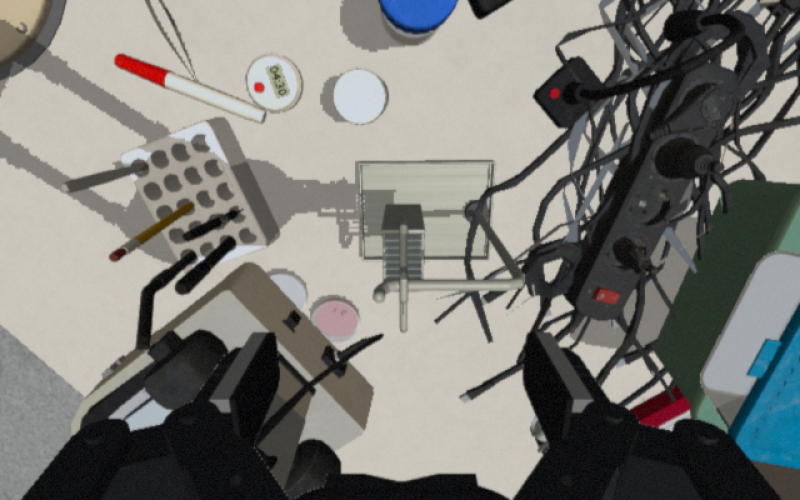

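```bash
python3 - <<'E'
from h import *
d=np.load("w4.npz");im,K,T=d["im"],d["K"],d["T"];s=.8
for n,uv,z in(("bar+y",(404,227),.1815),("bar-y",(404,329),.1815),("wire L",(386,290),.185),("wire at bar",(404,287),.185),("wire R",(520,284),.185)): print(n,plane(K,T,(uv[0]*s,uv[1]*s),z).round(4))
# bar edges by row: dark-light profile
g=cv2.cvtColor(im,cv2.COLOR_RGB2GRAY).astype(int)
for r in(188,196,204,212,220,246,252,258): print(r,g[r,312:336])
t=np.load("t4.npz")
E
```

```text
bar+y [ 0.4028 -0.1991  0.1815]
bar-y [ 0.4032 -0.2671  0.1815]
wire L [ 0.392  -0.2382  0.185 ]
wire at bar [ 0.403  -0.2361  0.185 ]
wire R [ 0.4734 -0.2337  0.185 ]
188 [ 82  85  84  85  84  82  81  81  99 103 113 107  98  83  83  83  82  86
  84  85  85  84  86  86]
196 [ 87  85  87  89  89  90  87  81  97 107 113 105  99  83  92  89  93  89
  88  89  88  93  91  93]
204 [114 112 109 117 112 111 110  95  97 104 111 106 100  86 103 104 103 103
 106 103 101 104 107 111]
212 [ 81  80  80  78  80  82  79  79  93  99 104  99  95  82  79  83  85  82
  81  83  83  80  81  81]
220 [108 113 110 110 112 109 111  96  93  94  98  98  86  77  90 107 112 111
 113 112 110 111 113 113]
246 [198 196 198 198 199 198 195 163 129 145 122 166 160 149 191 200 198 200
 197 197 199 200 198 200]
252 [197 200 196 197 199 199 194 164 129 149 163 171 161 149 194 200 199 200
 202 199 199 198 200 200]
258 [197 201 198 199 196 198 196 165 129 146 168 172 164 151 192 201 200 199
 202 199 200 200 199 199]
```

```bash
M="python3 steer.py"
$M '0 .0016 .0303 0;0 0 .0303 0;0 0 .0303 0;0 0 .0303 0;0 0 0 0' .085 80 >/dev/null; python3 m.py
$M '0 0 0 0;0 0 0 0;0 0 0 0;0 0 0 0;0 0 0 0' 0 80 >/dev/null; python3 m.py
$M '0 0 0 0;0 0 0 0;0 0 0 0;0 0 0 0;0 0 0 0' >/dev/null; python3 m.py
python3 -c "
from h import *
t,s=tool();print(t.round(4),s['gripper_force'],s['width'])
im,K,T=shot('wrist');np.savez('w5.npz',im=im,K=K,T=T)"
```

```text
yaw 0.09 Mz [0.04 0.02 0.08] F [-1.5  0.3 -0.8] w 0.0854 t 16.22 q5 -0.639 z 0.1807
yaw 0.01 Mz [0.04 0.05 0.06] F [ 0.1 -0.3 -0. ] w 0.0249 t 16.63 q5 -0.638 z 0.1874
yaw 0.00 Mz [-0.09  0.19 -0.02] F [-0.8 -0.3  4.7] w 0.0020 t 17.05 q5 -0.637 z 0.1865
[[-0.000e+00  1.000e+00  5.000e-04  4.030e-01]
 [ 1.000e+00  0.000e+00 -5.000e-04 -2.121e-01]
 [-5.000e-04  5.000e-04 -1.000e+00  1.865e-01]
 [ 0.000e+00  0.000e+00  0.000e+00  1.000e+00]] 79.10880150273442 0.0019567364705669853
```

```bash
M="python3 steer.py"
$M '0 0 -.005 0;0 0 -.005 0;0 0 0 0' >/dev/null; python3 m.py
$M '0 0 0 0;0 0 0 0' >/dev/null; python3 m.py
python3 - <<'E'
from h import *
s=manip.get_state();print(s["width"],s["gripper_force"],s["contact_force"])
im,K,T=shot("wrist");d=np.load("w5.npz")
cv2.imwrite("pics/w6.png",np.vstack([d["im"][80:400,120:520],im[80:400,120:520]])[...,::-1][:600] if 0 else cv2.resize(np.hstack([d["im"][60:360,120:520],im[60:360,120:520]])[...,::-1],(800,300)))
E
```

```text
yaw 0.00 Mz [ 0.01 -0.01  0.03] F [ 0.3  0.5 -2. ] w 0.0020 t 17.35 q5 -0.637 z 0.1965
yaw 0.00 Mz [ 0.05  0.   -0.01] F [ 0.5  0.5 -1.5] w 0.0020 t 17.52 q5 -0.637 z 0.1957
0.0020236278520449065 78.52309735491872 [ 0.49538705  0.52290794 -1.53547741]
```

View pics/w6.png

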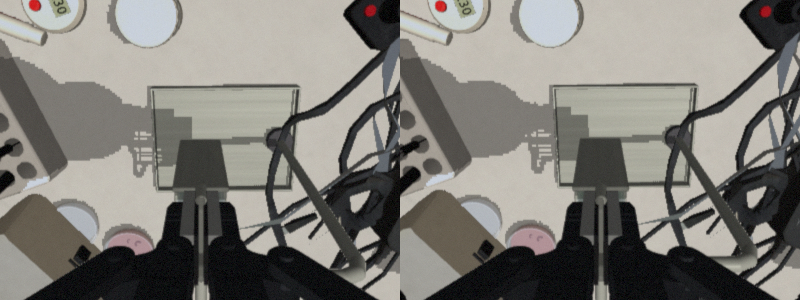

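```bash
M="python3 steer.py"
$M '0 0 -.006 0;0 0 -.006 0;0 0 -.005 0;0 0 0 0' - 80 >/dev/null; python3 m.py
$M '0 -.01 0 0;0 -.01 0 0;0 -.01 0 0;0 -.01 0 0;0 -.01 0 0' >/dev/null; python3 m.py
$M '0 -.01 0 0;0 -.008 0 0;0 0 0 0' >/dev/null; python3 m.py
$M '0 0 -.015 0;0 0 -.02 0;0 0 -.02 0;0 0 -.02 0;0 0 -.015 0' >/dev/null; python3 m.py
python3 -c "
from h import *
t,s=tool();print(t.round(4),s['gripper_force'],s['width'])
im,K,T=shot('wrist');np.savez('w7.npz',im=im,K=K,T=T)"
```

```text
yaw 0.00 Mz [ 0.08 -0.1   0.06] F [-0.2 -0.  -1.4] w 0.0019 t 17.90 q5 -0.637 z 0.2145
yaw -0.02 Mz [0.1  0.05 0.  ] F [-0.3  0.6 -2. ] w 0.0020 t 18.32 q5 -0.712 z 0.2128
yaw -0.07 Mz [ 0.06  0.01 -0.02] F [-0.6  0.4 -1.4] w 0.0019 t 18.57 q5 -0.741 z 0.2129
yaw -0.01 Mz [ 0.03 -0.    0.03] F [ 0.9 -0.8 -2.5] w 0.0021 t 18.98 q5 -0.740 z 0.3047
[[ 1.000e-04  1.000e+00  2.200e-03  3.356e-01]
 [ 1.000e+00 -1.000e-04 -1.300e-03 -2.124e-01]
 [-1.300e-03  2.200e-03 -1.000e+00  3.047e-01]
 [ 0.000e+00  0.000e+00  0.000e+00  1.000e+00]] 78.71289040893316 0.002140620136812494
```

```bash
M="python3 steer.py"
$M '.0149 .0024 0 0;.03 .0047 0 0;.03 .0047 0 0;.03 .0047 0 0;.03 .0047 0 0' >/dev/null; python3 m.py
$M '.03 .0047 0 0;.03 .0047 0 0;.03 .0047 0 0;.03 .0047 0 0;.03 .0047 0 0' >/dev/null; python3 m.py
$M '.03 .0047 0 0;.03 .0047 0 0;.0145 .0024 0 0;0 0 0 -.06;0 0 0 -.12' >/dev/null; python3 m.py
$M '0 0 0 -.12;0 0 0 -.12;0 0 0 -.12;0 0 0 -.12;0 0 0 -.12' >/dev/null; python3 m.py
$M '0 0 0 -.12;0 0 0 -.12;0 0 0 -.12;0 0 0 -.12;0 0 0 -.12' >/dev/null; python3 m.py
$M '0 0 0 -.12;0 0 0 -.12;0 0 0 -.12;0 0 0 -.12;0 0 0 -.01' >/dev/null; python3 m.py
$M '0 0 0 0;0 0 0 0;0 0 0 0' >/dev/null; python3 m.py
python3 - <<'E'
from h import *
t,s=tool();print(t.round(4),s['gripper_force'])
im,K,T=shot('wrist');np.savez('w8.npz',im=im,K=K,T=T)
a,k,tt=shot('top');np.savez('t8.npz',im=a,K=k,T=tt)
a,k,tt=shot('side');np.savez('s8.npz',im=a,K=k,T=tt)
c=np.array([.4122,.1522]);u=np.array([np.cos(np.radians(197)),np.sin(np.radians(197))]);v=np.array([-u[1],u[0]])
for n,A,B,z in(("rim outer",33,25,.106),("rim in",29,21,.106)):
    print(n,[proj(K,T,[*(c+a*A/1e3*u+b*B/1e3*v),z]).round(0).tolist() for a,b in((1,1),(1,-1),(-1,-1),(-1,1))])
g=cv2.cvtColor(im,cv2.COLOR_RGB2GRAY)
r=cv2.resize(g,(80,50),interpolation=cv2.INTER_AREA)
for row in r[8:44,18:62]: print(" ".join("%2d"%(x//10) for x in row))
E
```

```text
yaw -0.06 Mz [ 0.1  -0.06 -0.02] F [ 1.3 -0.2 -1.9] w 0.0020 t 19.45 q5 -0.401 z 0.3024
yaw 0.01 Mz [ 0.07 -0.   -0.05] F [ 1.  -0.4 -1.5] w 0.0023 t 19.87 q5 0.013 z 0.3025
yaw 10.69 Mz [ 0.05 -0.01 -0.02] F [-0.8 -0.3 -1.4] w 0.0022 t 20.28 q5 0.010 z 0.3021
yaw 45.03 Mz [0.01 0.03 0.01] F [ 0.8 -0.1 -2. ] w 0.0019 t 20.70 q5 -0.593 z 0.3023
yaw 79.41 Mz [0.07 0.05 0.04] F [-0.1  0.2 -2. ] w 0.0023 t 21.12 q5 -1.193 z 0.3023
yaw 107.27 Mz [-0.08  0.04 -0.01] F [ 0.5  0.1 -2.3] w 0.0019 t 21.53 q5 -1.679 z 0.3023
yaw 107.05 Mz [-0.06  0.04 -0.04] F [-0.4  0.3 -3.3] w 0.0023 t 21.78 q5 -1.675 z 0.3028
[[-9.561e-01 -2.932e-01 -3.000e-04  3.914e-01]
 [-2.932e-01  9.561e-01  1.000e-04  1.475e-01]
 [ 2.000e-04  1.000e-04 -1.000e+00  3.028e-01]
 [ 0.000e+00  0.000e+00  0.000e+00  1.000e+00]] 78.76061459071934
rim outer [[292.0, 159.0], [345.0, 159.0], [344.0, 224.0], [293.0, 224.0]]
rim in [[296.0, 163.0], [341.0, 163.0], [340.0, 220.0], [297.0, 220.0]]
11 11 11 14 18 18 18 18 18 18 18 18 18 18 18 18 18 18 18 18 18 18 18 12 11 11 16 18 18 18 18 10  5  5  9 10  6 11 11 10 10 15 18 18
11 11
[... 3914 characters left out ...]
9  4  4  9 16 18 18 18 18 18 18 18 18 18
 6  5 16 17 18 18 18 18 11  2  1  1  1  1  4  2  1  1  1  1  1  2  4  1  1  1  1  1  1  3  2  1  1  1  2 11 17 18 18 18 18 18 18 18
 2  4  5  8 14 18 16  7  1  1  1  1  1  1  1  1  1  1  1  1  1  3  4  1  1  1  1  1  1  1  1  1  1  1  1  1  4 14 18 18 18 18 18 18
 5  2  5 15  8  5  2  1  1  1  1  1  1  1  1  1  1  1  1  1  1  4  7  1  1  1  1  1  1  1  1  1  1  1  1  1  1  1  8 17 18 16 15 13
13 10  3  9  4  1  1  1  1  1  1  1  1  1  1  1  1  1  1  1  1  5  9  1  1  1  1  1  1  1  1  1  1  1  1  1  1  1  1  2  9 12 12 13
 5  6  3  1  1  1  1  1  1  1  1  2  2  2  1  1  1  1  1  1  1 10 13  2  1  1  1  1  1  1  2  2  2  1  1  1  1  1  1  1  1  4 11 13
```

```bash
python3 - <<'E'
from h import *
d=np.load("w8.npz");im,K,T=d["im"],d["K"],d["T"];g=cv2.cvtColor(im,cv2.COLOR_RGB2GRAY).astype(int)
for r in(156,168,176,184,192,198,204,212,220): print(r,g[r-1:r+2,284:356].mean(0).astype(int).tolist())
for c in(308,320,332): print("col",c,g[140:250,c-1:c+2].mean(1).astype(int).tolist())
c=tool()[0];tx,ty,p=c[:3,0],c[:3,1],c[:3,3]
ctr=p-.021*tx
for h,l in((.117,"bottom"),(.037,"top")):
    print(l,[proj(K,T,[*(ctr+a*.023*tx+b*.015*ty)[:2],.3028-h]).round(1).tolist() for a,b in((1,1),(1,-1))])
E
```

```text
156 [131, 133, 145, 152, 169, 189, 196, 198, 198, 194, 155, 103, 85, 84, 83, 83, 83, 83, 85, 83, 84, 82, 83, 83, 84, 82, 84, 84, 86, 83, 83, 81, 83, 84, 83, 83, 84, 84, 85, 85, 84, 84, 84, 84, 85, 82, 83, 84, 86, 84, 86, 85, 84, 85, 84, 83, 84, 83, 86, 87, 94, 121, 129, 135, 172, 194, 197, 197, 199, 197, 199, 198]
168 [129, 128, 128, 127, 128, 128, 128, 127, 130, 150, 190, 197, 184, 106, 73, 70, 69, 86, 142, 150, 151, 152, 168, 191, 196, 197, 198, 198, 197, 198, 199, 198, 197, 198, 197, 198, 199, 198, 197, 198, 198, 198, 198, 199, 198, 198, 198, 199, 198, 198, 199, 198, 198, 190, 107, 75, 68, 76, 118, 142, 147, 140, 155, 192, 197, 198, 198, 198, 197, 196, 172, 150]
176 [126, 126, 127, 126, 126, 126, 126, 125, 125, 130, 187, 197, 190, 128, 81, 72, 69, 84, 139, 149, 149, 149, 153, 167, 175, 166, 162, 162, 166, 176, 177, 176, 165, 163, 177, 178, 176, 165, 162, 163, 175, 178, 177, 165, 161, 164, 175, 178, 179, 176, 165, 164, 175, 164, 99, 73, 69, 73, 123, 144, 152, 166, 171, 185, 172, 164, 145, 127, 123, 124, 126, 124]
184 [128, 128, 127, 129, 128, 128, 128, 137, 185, 168, 190, 198, 193,
[... 2708 characters left out ...]
56, 56, 55, 56, 54, 56, 55, 55, 56, 56, 57, 56, 55, 57, 56, 55, 56, 57, 55, 57, 55, 52, 55, 54, 57, 56, 53, 56, 55, 57, 57, 55, 58]
col 332 [90, 99, 106, 109, 111, 96, 85, 84, 82, 82, 81, 83, 83, 84, 83, 84, 85, 86, 84, 103, 136, 152, 145, 158, 194, 199, 197, 199, 198, 199, 197, 200, 198, 198, 198, 197, 182, 154, 149, 149, 149, 149, 150, 148, 148, 148, 150, 148, 149, 148, 150, 148, 151, 149, 149, 148, 134, 96, 63, 58, 56, 58, 57, 57, 57, 56, 58, 56, 57, 58, 56, 57, 56, 57, 56, 55, 57, 58, 54, 57, 56, 54, 57, 56, 57, 58, 56, 58, 56, 58, 57, 57, 57, 58, 56, 57, 57, 56, 55, 57, 57, 56, 55, 54, 57, 56, 71, 92, 100, 102]
bottom [[340.5, 196.6], [299.1, 196.6]]
top [[349.0, 247.4], [289.9, 247.4]]
```

```bash
M="python3 steer.py"
$M '0 -.0006 .014 0;0 0 .014 0;0 0 .014 0;0 0 .014 0;0 0 .014 0' >/dev/null; python3 m.py
$M '0 0 .008 0;0 0 .008 0;0 0 .008 0;0 0 .008 0;0 0 .008 0' >/dev/null; python3 m.py
$M '0 0 .008 0;0 0 .008 0;0 0 .008 0;0 0 .006 0;0 0 0 0' >/dev/null; python3 m.py
```

```text
yaw 107.11 Mz [ 0.04 -0.01 -0.  ] F [-0.3 -0.2 -2.4] w 0.0021 t 22.35 q5 -1.677 z 0.2325
yaw 107.14 Mz [-0.01  0.05 -0.02] F [-0.4 -0.5 -1.4] w 0.0021 t 22.77 q5 -1.678 z 0.1927
yaw 107.14 Mz [ 0.02  0.06 -0.02] F [ 0.6  0.6 -1.7] w 0.0019 t 23.18 q5 -1.678 z 0.1616
```

```bash
M="python3 steer.py"
$M '0 0 .004 0;0 0 .004 0;0 0 0 0' >/dev/null; python3 m.py
$M '0 0 .0015 0;0 0 0 0' >/dev/null; python3 m.py
$M '0 0 .0015 0;0 0 0 0' >/dev/null; python3 m.py
$M '0 0 .0015 0;0 0 0 0' >/dev/null; python3 m.py
```

```text
yaw 107.14 Mz [-0.07  0.05  0.06] F [-1.5  0.6 -1.7] w 0.0019 t 23.43 q5 -1.678 z 0.1545
yaw 107.14 Mz [ 0.01  0.04 -0.05] F [ 0.7 -0.2 -1.6] w 0.0019 t 23.60 q5 -1.678 z 0.1535
yaw 107.14 Mz [0.04 0.02 0.02] F [ 1.   0.8 -1.9] w 0.0014 t 23.77 q5 -1.678 z 0.1520
yaw 107.15 Mz [ 0.    0.01 -0.05] F [ 0.1 -0.2 -1.4] w 0.0021 t 23.93 q5 -1.678 z 0.1505
```

```bash
M="python3 steer.py"
$M '0 0 .001 0;0 0 0 0' >/dev/null; python3 m.py
$M '0 0 .001 0;0 0 0 0' >/dev/null; python3 m.py
$M '0 0 .001 0;0 0 0 0' >/dev/null; python3 m.py
```

```text
yaw 107.16 Mz [-0.17  0.4  -0.02] F [-2.  -1.2  5.5] w 0.0021 t 24.10 q5 -1.678 z 0.1504
yaw 107.17 Mz [-0.43  0.77 -0.06] F [-4.5 -2.5 13.4] w 0.0020 t 24.27 q5 -1.678 z 0.1502
yaw 107.18 Mz [-0.49  1.13 -0.07] F [-6.1 -3.2 22.5] w 0.0019 t 24.43 q5 -1.678 z 0.1501
```

```bash
M="python3 steer.py"
$M '0 0 -.001 0;0 0 -.001 0;0 0 0 0' >/dev/null; python3 m.py
$M '0 0 0 0;0 0 0 0;0 0 0 0' .03 20 >/dev/null; python3 m.py
$M '0 0 -.005 0;0 0 -.01 0;0 0 -.02 0;0 0 -.03 0;0 0 -.04 0' >/dev/null; python3 m.py
$M '0 0 -.04 0;0 0 0 0;0 0 0 0;0 0 0 0' >/dev/null; python3 m.py
python3 - <<'E'
from h import *
im,K,T=shot("wrist");np.savez("w9.npz",im=im,K=K,T=T);g=cv2.cvtColor(im,cv2.COLOR_RGB2GRAY).astype(int)
ty=np.array([-.2954,.9554,0]);tx=np.array([-.9554,-.2954,0]);D=np.array([.4119,.1531,0])
P=lambda a,b,z:proj(K,T,D+a*tx+b*ty+[0,0,z]).round(1).tolist()
print("rim",[P(a,b,.106) for a,b in((.029,.021),(.029,-.021),(-.029,-.021),(-.029,.021))])
print("rack top at .110",[P(a,b,.110) for a,b in((.023,.015),(.023,-.015),(-.023,-.015),(-.023,.015))])
print("bar",[P(a,0,.144) for a in(.034,.0,-.034)])
x0,y0=map(int,P(0,0,.11))
for r in range(y0-40,y0+45,6): print(r,x0-36,(g[r,x0-36:x0+38]//10).tolist())
E
```

```text
yaw 107.16 Mz [-0.29  0.46 -0.03] F [-3.1 -2.7  8.1] w 0.0022 t 24.68 q5 -1.678 z 0.1503
yaw 107.14 Mz [-0.01  0.01 -0.01] F [-0.5  0.4  0.4] w 0.0301 t 24.93 q5 -1.678 z 0.1493
yaw 107.14 Mz [-0.04 -0.02  0.02] F [0.6 0.  0. ] w 0.0299 t 25.35 q5 -1.678 z 0.2538
yaw 107.14 Mz [0.03 0.03 0.09] F [-0.2 -0.2 -0.3] w 0.0301 t 25.68 q5 -1.678 z 0.2942
rim [[342.9, 165.8], [297.0, 165.8], [298.2, 224.2], [341.6, 224.2]]
rack top at .110 [[336.4, 173.3], [303.4, 173.3], [304.2, 220.0], [335.6, 220.1]]
bar [[319.8, 171.0], [319.8, 210.4], [319.8, 246.8]]
157 283 [13, 13, 14, 14, 16, 19, 20, 20, 20, 20, 20, 18, 12, 9, 8, 8, 8, 8, 8, 8, 8, 8, 8, 8, 8, 8, 8, 8, 8, 8, 8, 8, 8, 8, 8, 8, 8, 8, 8, 8, 8, 8, 8, 8, 8, 8, 8, 8, 8, 8, 8, 8, 8, 8, 8, 8, 8, 8, 8, 8, 8, 8, 9, 12, 12, 13, 16, 19, 20, 19, 20, 19, 20, 19]
163 283 [13, 13, 12, 12, 13, 13, 13, 14, 18, 19, 18, 19, 19, 19, 19, 19, 19, 19, 19, 19, 19, 19, 19, 19, 19, 19, 19, 19, 19, 19, 19, 19, 19, 19, 19, 16, 15, 15, 15, 15, 15, 15, 17, 18, 19, 19, 19, 19, 19, 19, 19, 19, 19, 19, 19, 19, 19, 19, 18, 19, 18, 19, 19, 18, 17, 19, 20, 19, 20, 19, 20
[... 2877 characters left out ...]
, 13, 17, 17, 19, 20, 19, 18, 18, 19, 19, 19, 19, 18, 16, 14, 13, 12, 13, 15, 14, 14, 14, 12, 10, 10, 11, 11, 12]
235 283 [11, 11, 14, 16, 16, 15, 14, 14, 13, 12, 12, 12, 12, 12, 12, 12, 12, 12, 12, 12, 12, 12, 12, 12, 12, 12, 12, 12, 12, 7, 5, 5, 5, 6, 9, 14, 16, 16, 14, 11, 6, 5, 5, 5, 6, 10, 16, 17, 14, 13, 12, 12, 12, 12, 12, 12, 12, 12, 12, 12, 12, 12, 12, 12, 12, 12, 14, 14, 15, 16, 16, 15, 13, 12]
241 283 [16, 16, 14, 14, 15, 14, 15, 15, 15, 14, 15, 15, 14, 13, 12, 12, 12, 12, 13, 12, 12, 12, 12, 12, 12, 12, 12, 12, 11, 6, 5, 5, 5, 6, 9, 13, 16, 16, 14, 10, 7, 5, 5, 5, 5, 8, 12, 12, 12, 12, 12, 12, 12, 12, 12, 12, 12, 13, 12, 12, 12, 13, 14, 14, 15, 14, 14, 14, 14, 14, 14, 14, 15, 16]
```

```bash
python3 -c "
from rig import manip
print(manip.sign_off())"
```

```text
the job is handed in; nothing more can be done
None
```

I turned the empty dish home into the gap, stood the rack upright on its floor, let go of it, and handed the job in at about 26 s. The last wrist-camera image showed the rack centred in the dish and clear of the fingers, but sign-off returned no verdict.

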